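# Move the press tools to the press rail, in order from the post

### The arm

A 6-joint arm with a two-finger parallel gripper is mounted at the origin on the work surface. World frame = base frame: x ahead of the robot, y to its left, z up, the work surface at z = 0. Lengths are in m, angles in degrees, forces in N, time in s.
With the tool pointing down it reaches from about 0.3 to 0.75 m from the base axis. Payload 8.5 kg.
Tool frame: the origin (TCP) lies at the very end of the fingers, on their centre line; the grasp point (between the pads) lies 19 mm behind it (env.pinch_z is the distance from the TCP to the grasp point, in m); z points along the fingers, y is the line along which they close (so a half turn about z gives the same grasp; the last joint's range is limited). The gripper opens to 85 mm and grips with 20 to 120 N. Pads are 22 mm wide; open, the fingers measure 114 mm over their backs; the gripper's body (76 mm by 85 mm) begins 54 mm behind the grasp point. The pads swing forward as they close: fully open they stand 13 mm farther back than shut.
Start: joints at [-75.418, 21.807, 74.336, -0, 83.858, -12.336], TCP at [0.249, -0.49, 0.231] pointing down, gripper open.
Joint ranges: [-178.18, 178.18], [-50.72, 133.34], [12.68, 142.11], [-81.47, 261.47], [9.98, 163.14], [-165.26, 165.26]. Speed limits (degrees/s): [136.94, 136.94, 180, 180, 180, 180].

### API

Orientations are given as a 3x3 rotation matrix whose columns are the frame's x, y, z axes.
In Python, from rig import env, viewer gives the robot as it stands.
- The arm moves only by the tool drive_tool, never from a script. Its argument "series" is a list of rows, each a list of 3 entries, a list of its own where there are three numbers: the shift along the tool's x, y, z in m, then the turn about the tool's z in degrees, then the finger opening in m, from 0 to 0.0854. A call has 1 to 20 rows; each row is the pose to reach, as a shift and turn from the pose commanded when the call began, along the tool's axes at that moment; what a row does not reach only later rows make up. A row lasts 1/10 s, in which the tool goes at most 50 mm and 8.59 degrees, less where a joint would pass 70% of its speed; a pose out of reach is approached as far as the arm can. A call with a gripper value outside its range is refused whole. The fingers move at their own pace and stop on an object; "newtons" is the grip in N (left out, the last holds). Time passes only in rows, so rows that repeat a pose let the fingers close. It gives the time, the measured TCP pose, the force, the opening and the grip force at its end, in the units of the state.
- env.observe(): the state, without advancing time (a new reading comes with each control period).
- viewer.get_image(name): name is "side" or "top"; returns a dict with "img" (384x512x3 uint8, red, green, blue), "depth" (384x512 float32, m along the optical axis (not along the pixel's ray), 0 where there is no reading), "camera_matrix" (3x3 intrinsics, pixels), "rvec" (rotation vector, rad) and "tvec" (3), from world to camera coordinates, as OpenCV has them. Camera axes: x right, y down, z forward; pixel columns grow to the right and rows downward; lengths in m; the calibration is good to about 2 mm. A picture is of the moment at which its call begins.
- env.close_job(): hands the job in; it is judged then, once.
The state is a dict: "time_s": time; "q": joint angles; "qvel": joint speeds; "joint_efforts": joint torques, N m; "position": TCP position; "tool_rot": TCP orientation; "ft_force": force on the tool from outside, world axes, zero at the start; "wrist_torque": the same for the moment, N m; "grip_width": finger opening in m; "gripper_force": force on a finger pad.
Only numpy, scipy, OpenCV 4.12 (cv2) and the standard library are available. Lean on these libraries where they do the work, as an engineer would, in place of code of your own. Each camera call takes 0.05 s, during which the arm holds its last target. There are 200 camera calls.

### The job

Move the four steel press tools from the wooden storage rail to the grey press rail, one on each black disc, upright and centred, keeping their order as counted from the brass post: the tool nearest the post on the storage rail goes on the disc nearest the post on the press rail, the second on the second disc, and so on. Mind that the posts are at opposite ends of the two rails, and do not topple any tool on the way.

Things in the scene. Friction and masses are not known exactly. Their poses are not given: they have to be found in the camera images.
- tool_round: Steel press tool: round flange 44 mm in diameter and 10 mm thick, with a slim stem 18 mm in diameter rising from it to 60 mm; about 0.22 kg. Origin at the centre of its underside, z up. Starts loose on the felt pad of its shape, up to 0.15 rad askew.
- tool_square: Plain steel press tool: square block 34 x 34 mm, 36 mm high, about 0.32 kg; its faces lie square to its x and y axes. Origin at the centre of its underside, z up. Starts loose on the felt pad of its shape, up to 0.15 rad askew.
- tool_oblong: Steel press tool: oblong block 46 mm along its x axis (across the rail at the start), 24 mm along its y axis, 40 mm high, about 0.34 kg. Origin at the centre of its underside, z up. Starts loose on the felt pad of its shape, up to 0.15 rad askew.
- tool_hex: Steel press tool: hexagonal block 30 mm across flats, 36 mm high, with a small round boss 14 mm in diameter on top reaching 46 mm; about 0.24 kg. One pair of flats faces along its x axis (across the rail at the start), the corners of 35 mm point along y. Origin at the centre of its underside, z up. Starts loose on the felt pad of its shape, up to 0.15 rad askew.
- pad_round: Round, 54 mm in diameter. Fixed pale felt pad, 4 mm thick, on the storage rail (underside 12 mm, top 16 mm above the counter); origin at the centre of its underside. It never moves, so it still marks its tool's place in the row once the tool has gone. Which pad is at which of the four places changes from start to start.
- pad_square: Square, 46 x 46 mm. Fixed pale felt pad, 4 mm thick, on the storage rail (underside 12 mm, top 16 mm above the counter); origin at the centre of its underside. It never moves, so it still marks its tool's place in the row once the tool has gone. Which pad is at which of the four places changes from start to start.
- pad_oblong: Oblong, 60 mm across the rail by 36 mm. Fixed pale felt pad, 4 mm thick, on the storage rail (underside 12 mm, top 16 mm above the counter); origin at the centre of its underside. It never moves, so it still marks its tool's place in the row once the tool has gone. Which pad is at which of the four places changes from start to start.
- pad_hex: Hexagonal, 46 mm across flats. Fixed pale felt pad, 4 mm thick, on the storage rail (underside 12 mm, top 16 mm above the counter); origin at the centre of its underside. It never moves, so it still marks its tool's place in the row once the tool has gone. Which pad is at which of the four places changes from start to start.
- storage_rail: Fixed dark wooden rail, 74 mm wide (x), 290 mm long (y), 12 mm high; felt pads on it at x = 0, y = +93, +31, -31, -93 mm in its frame. Brass post, 14 mm in diameter, top 52 mm above the counter, at its +y end (y = +148 mm). Origin on the counter below the middle of the row of pads. Yaw within 0.15 rad of crosswise; it may be the nearer or the farther rail.
- press_rail: Fixed grey rail, 74 mm wide (x), 290 mm long (y), 12 mm high; four equal black rubber discs, 54 mm in diameter, tops 16 mm above the counter, at x = 0, y = +93, +31, -31, -93 mm in its frame. Brass post, 14 mm in diameter, top 52 mm above the counter, at its -y end (y = -148 mm). Origin on the counter below the middle of the row of discs. Yaw within 0.15 rad of crosswise.
There are look-alikes about, which are no part of the job. Leave any green, red or turquoise look-alike of the tool_round alone.

How it is judged (in metres and radians):
At the end, for the whole second after the job is handed in: Each of the four tools stands upright (within 0.08 rad) and at rest on the press rail's disc that has the same rank from that rail's post as the tool's felt pad has from the post of the storage rail; its centre is within 12 mm of the disc's centre along and across the rail (((y of pad_round in the frame of storage_rail between 0.073 and 0.113 m and y of tool_round in the frame of press_rail between -0.105 and -0.081 m) or (y of pad_round in the frame of storage_rail between 0.011 and 0.051 m and y of tool_round in the frame of press_rail between -0.043 and -0.019 m) or (y of pad_round in the frame of storage_rail between -0.051 and -0.011 m and y of tool_round in the frame of press_rail between 0.019 and 0.043 m) or (y of pad_round in the frame of storage_rail between -0.113 and -0.073 m and y of tool_round in the frame of press_rail between 0.081 and 0.105 m)) and x of tool_round in the frame of press_rail between -0.012 and 0.012 m and z of tool_round in the frame of press_rail between 0.012 and 0.021 m and angle between each of tool_round, tool_square, tool_oblong, tool_hex's own z axis and vertical below 0.08 rad and linear speed of each of tool_round, tool_square, tool_oblong, tool_hex below 0.02 m/s and angular speed of each of tool_round, tool_square, tool_oblong, tool_hex below 0.2 rad/s and ((y of pad_square in the frame of storage_rail between 0.073 and 0.113 m and y of tool_square in the frame of press_rail between -0.105 and -0.081 m) or (y of pad_square in the frame of storage_rail between 0.011 and 0.051 m and y of tool_square in the frame of press_rail between -0.043 and -0.019 m) or (y of pad_square in the frame of storage_rail between -0.051 and -0.011 m and y of tool_square in the frame of press_rail between 0.019 and 0.043 m) or (y of pad_square in the frame of storage_rail between -0.113 and -0.073 m and y of tool_square in the frame of press_rail between 0.081 and 0.105 m)) and x of tool_square in the frame of press_rail between -0.012 and 0.012 m and z of tool_square in the frame of press_rail between 0.012 and 0.021 m and ((y of pad_oblong in the frame of storage_rail between 0.073 and 0.113 m and y of tool_oblong in the frame of press_rail between -0.105 and -0.081 m) or (y of pad_oblong in the frame of storage_rail between 0.011 and 0.051 m and y of tool_oblong in the frame of press_rail between -0.043 and -0.019 m) or (y of pad_oblong in the frame of storage_rail between -0.051 and -0.011 m and y of tool_oblong in the frame of press_rail between 0.019 and 0.043 m) or (y of pad_oblong in the frame of storage_rail between -0.113 and -0.073 m and y of tool_oblong in the frame of press_rail between 0.081 and 0.105 m)) and x of tool_oblong in the frame of press_rail between -0.012 and 0.012 m and z of tool_oblong in the frame of press_rail between 0.012 and 0.021 m and ((y of pad_hex in the frame of storage_rail between 0.073 and 0.113 m and y of tool_hex in the frame of press_rail between -0.105 and -0.081 m) or (y of pad_hex in the frame of storage_rail between 0.011 and 0.051 m and y of tool_hex in the frame of press_rail between -0.043 and -0.019 m) or (y of pad_hex in the frame of storage_rail between -0.051 and -0.011 m and y of tool_hex in the frame of press_rail between 0.019 and 0.043 m) or (y of pad_hex in the frame of storage_rail between -0.113 and -0.073 m and y of tool_hex in the frame of press_rail between 0.081 and 0.105 m)) and x of tool_hex in the frame of press_rail between -0.012 and 0.012 m and z of tool_hex in the frame of press_rail between 0.012 and 0.021 m); the robot touches nothing.
It fails at once if the round tool is toppled (tilted more than 0.8 rad) (angle between tool_round's own z axis and vertical above 0.8 rad).
It fails at once if the square tool is toppled (tilted more than 0.8 rad) (angle between tool_square's own z axis and vertical above 0.8 rad).
It fails at once if the oblong tool is toppled (tilted more than 0.8 rad) (angle between tool_oblong's own z axis and vertical above 0.8 rad).
It fails at once if the hex tool is toppled (tilted more than 0.8 rad) (angle between tool_hex's own z axis and vertical above 0.8 rad).
It also fails if it takes over 99 s, if anything falls off the work surface, if the arm or the gripper's body presses on something with over 40 N, if the wrist force passes 120 N, or if a joint passes its speed limit or range.

## Working session

There is one attempt and no reset: what is moved stays moved. The work goes in short steps, Python scripts to look and compute and a tool call to move; the robot and the scene stay as the last step left them, time stands still between calls to the robot, and variables do not carry over. Pictures are saved under pics/ and viewed, at most 14 in all, crops included, and the job is handed in when it is done.

Besides the shell and the picture viewer there is one more tool, called after "Emit:" by a JSON object that holds its "api" and its "payload", one argument or row to a line. drive_tool: Moves the arm, as the interface text tells. Its arguments: {"type":"object","properties":{"series":{"type":"array"},"newtons":{"type":"number"}},"required":["series"]}

```bash
mkdir -p pics; ls; cat > h.py <<'E'
import numpy as np, cv2
from rig import env, viewer
def shot(n):
    d=viewer.get_image(n); R=cv2.Rodrigues(np.array(d["rvec"],float))[0]; t=np.array(d["tvec"],float).ravel(); K=np.array(d["camera_matrix"])
    v,u=np.mgrid[0:384,0:512]; z=d["depth"]
    c=np.stack([(u-K[0,2])/K[0,0]*z,(v-K[1,2])/K[1,1]*z,z],-1)
    d["P"]=(c-t)@R; d["P"][z==0]=np.nan; d["R"]=R; d["t"]=t; d["K"]=K; return d
def onplane(d,u,v,h):
    r=d["R"].T@np.linalg.solve(d["K"],[u,v,1.]); c=-d["R"].T@d["t"]; return c+r*(h-c[2])/r[2]
def proj(d,p):
    return cv2.projectPoints(np.array(p,float).reshape(-1,1,3),np.array(d["rvec"],float),d["t"],d["K"],None)[0].reshape(-1,2)
def save(d,n,crop=None,s=1):
    im=d["img"][:,:,::-1]
    if crop: im=im[crop[1]:crop[3],crop[0]:crop[2]]
    cv2.imwrite("pics/"+n,cv2.resize(im,None,fx=s,fy=s,interpolation=cv2.INTER_CUBIC))
E
python3 - <<'E'
from h import *
for n in("top","side"):
    d=shot(n); save(d,n+"0.png",s=1.5); np.savez(n+"0.npz",**d); print(n,-d["R"].T@d["t"])
s=env.observe(); print(s)
E
```

```text
pics
top [ 0.48935686 -0.03737317  0.68783005]
side [0.30856721 0.32410051 0.60935214]
{'time_s': 0.1, 'q': array([-7.54187427e+01,  2.18378668e+01,  7.43808735e+01, -5.52622563e-04,
        8.38581795e+01, -1.23359183e+01]), 'qvel': array([-0.05305868, -0.03977089, -0.11623511, -0.0544622 , -0.0798718 ,
       -0.05573958]), 'joint_efforts': array([ 4.04175458e-03, -4.49217331e+01, -2.31656474e+01, -9.09432879e-05,
        3.64495005e-03, -1.62019145e-06]), 'position': array([ 0.24891037, -0.49014681,  0.23076389]), 'tool_rot': array([[ 8.91661441e-01,  4.52702722e-01, -3.47259676e-04],
       [ 4.52702770e-01, -8.91660541e-01,  1.29684867e-03],
       [ 2.77449174e-04, -1.31355538e-03, -9.99999099e-01]]), 'ft_force': array([ 0.69076202, -0.2466598 , -0.89991446]), 'wrist_torque': array([-0.0095612 ,  0.00166212, -0.04691051]), 'gripper_force': 0.0, 'grip_width': 0.0852246657870742}
```

View pics/top0.png

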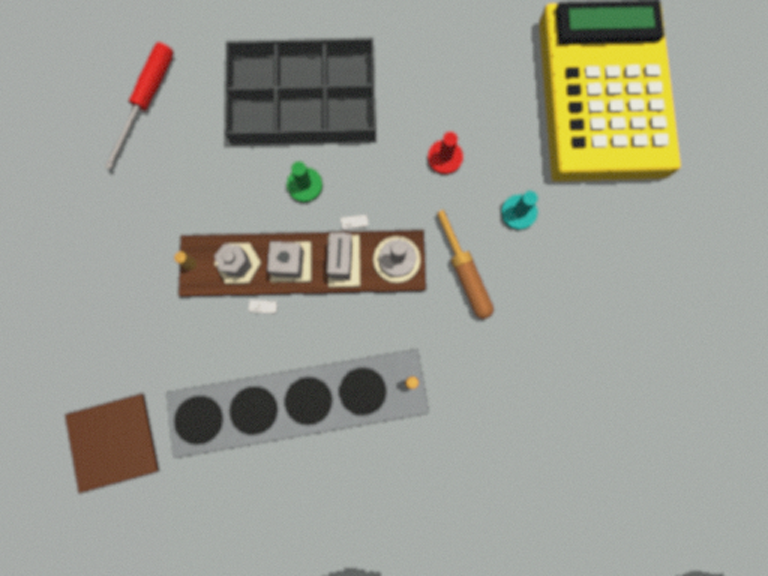

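View pics/side0.png

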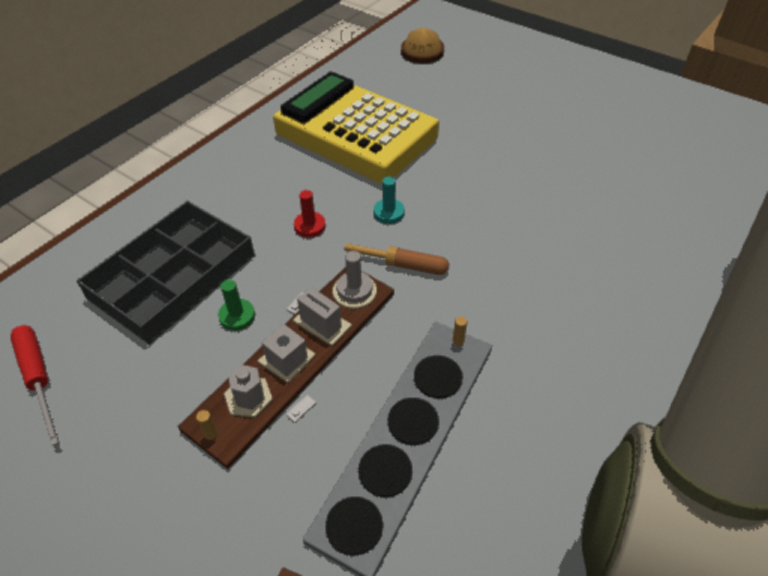

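```bash
cat > m.py <<'E'
from h import *
def clusters(d,mask,amin=40):
    n,l,s,c=cv2.connectedComponentsWithStats(mask.astype(np.uint8))
    return [(l==i) for i in range(1,n) if s[i,4]>=amin]
def blob(d,m,h=None):
    p=d["P"][m]; r=cv2.minAreaRect((p[:,:2]*1000).astype(np.float32)); return p,r
def tools(d,zlo=.044,zhi=.085):
    P=d["P"]; hsv=cv2.cvtColor(d["img"],cv2.COLOR_RGB2HSV)
    m=(P[...,2]>zlo)&(P[...,2]<zhi)&(hsv[...,1]<60)&(P[...,0]>.3)&(P[...,0]<.65)
    return m
def discs(d):
    P=d["P"]; g=d["img"].max(2)
    m=(g<60)&(P[...,2]>.008)&(P[...,2]<.022)&(P[...,0]<.56)
    out=[]
    for k in clusters(d,m,300):
        v,u=np.nonzero(k); e=cv2.fitEllipse(cv2.findContours(k.astype(np.uint8),0,1)[0][0])
        out.append((u.mean(),v.mean(),len(u),onplane(d,*e[0],.016)[:2].round(4)))
    return out
E
python3 - <<'E'
from m import *
L=lambda n:{k:v for k,v in np.load(n).items()}
for n in("top","side"):
    d=L(n+"0.npz"); print(n); m=tools(d)
    for k in clusters(d,m,15):
        p,r=blob(d,k); v,u=np.nonzero(k); print(" tool px %.0f %.0f n%d"%(u.mean(),v.mean(),len(u)),"z %.4f %.4f"%(np.percentile(p[:,2],50),p[:,2].max()),np.round(p[:,:2].mean(0),4),"rect",np.round(r[0],1),np.round(r[1],1),round(r[2],1))
    for o in discs(d): print(" disc",o)
d=L("top0.npz"); save(d,"crop.png",(110,140,300,310),4)
E
```

```text
top
 tool px 265 166 n136 z 0.0762 0.0798 [ 0.6374 -0.0604] rect [639.1 -60.8] [16.9 17.1] 47.0
 tool px 189 172 n384 z 0.0527 0.0555 [0.6345 0.0653] rect [635.7  66. ] [34.3 30.8] 86.1
 tool px 226 172 n319 z 0.0567 0.0604 [0.6323 0.0044] rect [633.2   4.9] [24.3 33.6] 86.5
 tool px 153 172 n280 z 0.0530 0.0646 [0.6359 0.124 ] rect [635.8 124.8] [34.  26.5] 89.9
 disc (np.float64(241.22189349112426), np.float64(260.57988165680473), 676, array([ 0.4878, -0.0167]))
 disc (np.float64(205.05449189985274), np.float64(266.9219440353461), 679, array([0.4791, 0.0444]))
 disc (np.float64(168.55078683834049), np.float64(273.3276108726752), 699, array([0.4705, 0.1056]))
 disc (np.float64(131.83960948396094), np.float64(279.63877266387726), 717, array([0.462 , 0.1667]))
side
 tool px 235 176 n175 z 0.0662 0.0778 [ 0.6348 -0.0567] rect [637.2 -59.7] [17.6 17.6] 19.8
 tool px 214 205 n322 z 0.0550 0.0588 [0.6301 0.0079] rect [631.8   5.8] [24.7 36. ] 86.7
 tool px 189 229 n395 z 0.0513 0.0548 [0.6324 0.068 ] rect [634.1  67.2] [33.8 33.2] 86.1
 tool px 163 253 n319 z 0.0516 0.0638 [0.6331 0.1278] rect [634.8 126.4] [29.9 33.5] 0.5
 disc (np.float64(291.5925414364641), np.float64(251.00138121546962), 724, array([ 0.4857, -0.0137]))
 disc (np.float64(275.03333333333336), np.float64(280.6059523809524), 840, array([0.4769, 0.0473]))
 disc (np.float64(256.3062054933876), np.float64(313.68463886063074), 983, array([0.4683, 0.1087]))
 disc (np.float64(235.6472602739726), np.float64(350.4743150684931), 1168, array([0.4597, 0.1696]))
```

View pics/crop.png

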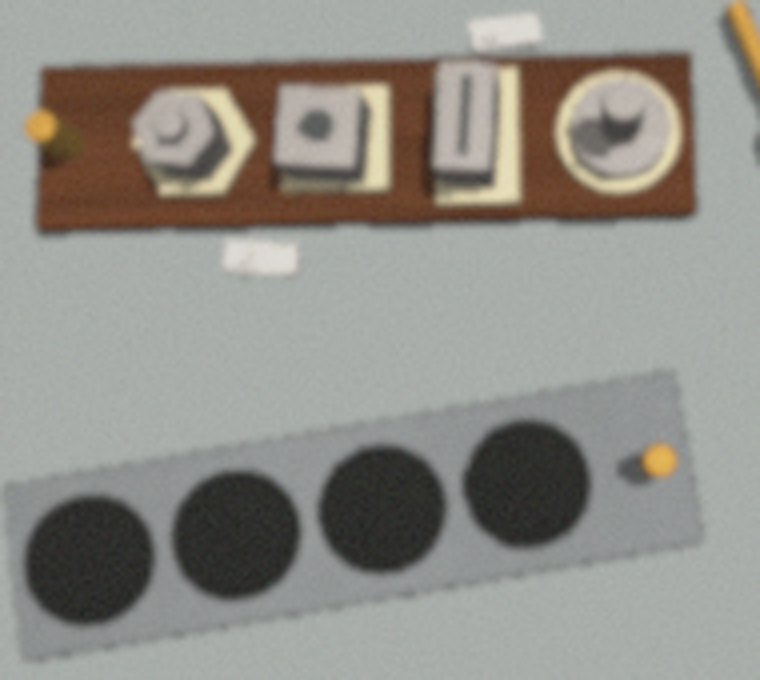

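```bash
cat >> m.py <<'E'
def plan(*tg):
    s=env.observe(); R=s["tool_rot"]; p=s["position"]; y0=np.degrees(np.arctan2(R[1,1],R[0,1]))
    print("now",p.round(4),"yaw %.2f"%y0,"t",round(s["time_s"],2),"grip",round(s["grip_width"],4))
    for x,y,z,yaw in tg: print((x,y,z,yaw),"->",(R.T@(np.array([x,y,z])-p)).round(4),"turn %.2f"%(y0-yaw))
E
python3 - <<'E'
from m import *
L=lambda n:{k:v for k,v in np.load(n).items()}
for n in("top","side"):
    d=L(n+"0.npz"); P=d["P"]; hsv=cv2.cvtColor(d["img"],cv2.COLOR_RGB2HSV)
    for nm,c,zt in(("hex",(.6353,.1256),.052),("sq",(.6355,.0666),.052),("obl",(.638,.0054),.056),("rnd",(.638,-.0603),.076)):
        m=(abs(P[...,2]-zt-(0 if n=="top" else -.0005))<.0035)&(hsv[...,1]<60)&(np.hypot(P[...,0]-c[0],P[...,1]-c[1])<.032)
        p,r=blob(d,m); print(n,nm,len(p),p[:,:2].mean(0).round(4),np.round(r[0],1),np.round(r[1],1),round(r[2],1))
    y=(hsv[...,0]>10)&(hsv[...,0]<25)&(hsv[...,1]>150)&(abs(P[...,2]-.052)<.005)
    for k in clusters(d,y,8): print("post",P[k].mean(0).round(4))
plan((.6355,.126,.14,0),(.6355,.126,.018,0))
E
```

```text
top hex 228 [0.6377 0.1243] [638. 125.] [32.4 30. ] 23.5
top sq 416 [0.6368 0.0656] [637.3  65.9] [34.2 34. ] 86.0
top obl 401 [0.6389 0.0043] [639.3   4.5] [24.1 46. ] 85.9
top rnd 91 [ 0.6394 -0.0606] [639.6 -60.3] [16.1 16.8] 88.6
post [0.6398 0.1781 0.0517]
post [ 0.4956 -0.0703  0.0529]
side hex 229 [0.6341 0.1276] [635.9 125.5] [33.  31.4] 21.4
side sq 373 [0.6345 0.0675] [635.4  67.1] [33.8 35.6] 86.1
side obl 318 [0.6364 0.0062] [637.1   5.4] [24.4 46.5] 86.7
side rnd 67 [ 0.6372 -0.0588] [638.  -59.5] [15.7 16.8] 37.7
post [ 0.4932 -0.0667  0.0506]
post [0.6375 0.1823 0.0505]
now [ 0.2489 -0.4901  0.2308] yaw -63.08 t 0.1 grip 0.0852
(0.6355, 0.126, 0.14, 0) -> [ 0.6236 -0.3743  0.0914] turn -63.08
(0.6355, 0.126, 0.018, 0) -> [ 0.6236 -0.3741  0.2134] turn -63.08
```

Emit:
{"api": "drive_tool", "payload": {
  "series": [
    [[0.02,-0.012,0.0],-3,0.085],
    [[0.055,-0.033,0.0],-6,0.085],
    [[0.09,-0.054,0.01],-9,0.085],
    [[0.125,-0.075,0.01],-12,0.085],
    [[0.16,-0.096,0.02],-15,0.085],
    [[0.195,-0.117,0.02],-18,0.085],
    [[0.23,-0.137,0.03],-21,0.085],
    [[0.265,-0.158,0.03],-24,0.085],
    [[0.3,-0.179,0.04],-27,0.085],
    [[0.335,-0.2,0.04],-30,0.085],
    [[0.37,-0.221,0.05],-33,0.085],
    [[0.405,-0.242,0.05],-36,0.085],
    [[0.44,-0.263,0.06],-39,0.085],
    [[0.475,-0.284,0.06],-42,0.085],
    [[0.51,-0.305,0.07],-45,0.085],
    [[0.545,-0.326,0.07],-48,0.085],
    [[0.58,-0.346,0.08],-51,0.085],
    [[0.61,-0.364,0.08],-54,0.085],
    [[0.625,-0.373,0.09],-56,0.085],
    [[0.625,-0.373,0.09],-56,0.085]
  ]
}}

```text
time_s: 2.1
position: [0.6371, 0.1265, 0.1389]
tool_rot: [[0.121, 0.993, -0.003], [0.993, -0.121, 0.0], [-0.0, -0.003, -1.0]]
ft_force: [-0.9, -0.1, -0.7]
grip_width: 0.0849
gripper_force: 0.0
```

```bash
python3 -c "
from m import *
plan((.637,.1255,.14,-7),(.637,.1255,.018,-7))"
```

```text
now [0.6371 0.1265 0.1389] yaw -6.93 t 2.1 grip 0.0849
(0.637, 0.1255, 0.14, -7) -> [-0.001   0.0001 -0.0011] turn 0.07
(0.637, 0.1255, 0.018, -7) -> [-0.001   0.0004  0.1209] turn 0.07
```

Emit:
{"api": "drive_tool", "payload": {
  "series": [
    [[-0.001,0,0.03],0,0.085],
    [[-0.001,0,0.06],0,0.085],
    [[-0.001,0,0.085],0,0.085],
    [[-0.001,0,0.105],0,0.085],
    [[-0.001,0,0.115],0,0.085],
    [[-0.001,0,0.121],0,0.085],
    [[-0.001,0,0.121],0,0.06],
    [[-0.001,0,0.121],0,0.05],
    [[-0.001,0,0.121],0,0.04],
    [[-0.001,0,0.121],0,0.035],
    [[-0.001,0,0.121],0,0.03],
    [[-0.001,0,0.121],0,0.02],
    [[-0.001,0,0.121],0,0.01],
    [[-0.001,0,0.121],0,0.01],
    [[-0.001,0,0.121],0,0.01],
    [[-0.001,0,0.121],0,0.01]
  ],
  "newtons": 40
}}

```text
time_s: 3.7
position: [0.6373, 0.1242, 0.0208]
tool_rot: [[0.123, 0.992, 0.0], [0.992, -0.123, 0.0], [0.0, 0.0, -1.0]]
ft_force: [-1.5, 0.0, 5.8]
grip_width: 0.0295
gripper_force: 40.6
```

```bash
python3 -c "
from m import *
plan((.637,.1255,.018,-7),(.4868,-.0152,.14,8),(.4868,-.0152,.019,8))
d=shot('side');save(d,'g1.png',(80,130,380,380),2)"
```

```text
now [0.6373 0.1242 0.0208] yaw -7.08 t 3.7 grip 0.0295
(0.637, 0.1255, 0.018, -7) -> [ 0.0012 -0.0005  0.0028] turn -0.08
(0.4868, -0.0152, 0.14, 8) -> [-0.1569 -0.1322 -0.1192] turn -15.08
(0.4868, -0.0152, 0.019, 8) -> [-0.1569 -0.1322  0.0018] turn -15.08
```

View pics/g1.png

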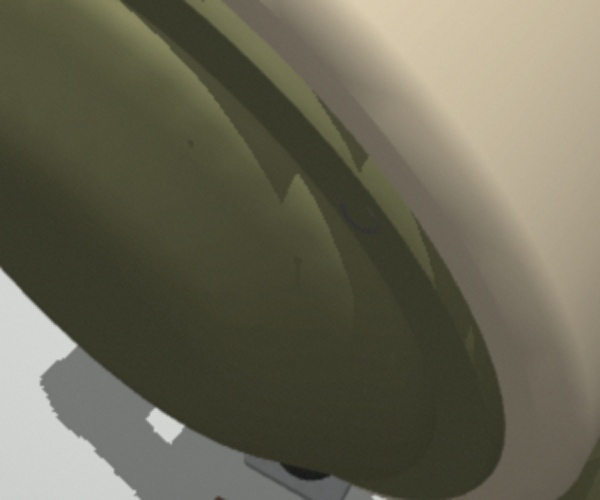

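Emit:
{"api": "drive_tool", "payload": {
  "series": [
    [[0,0,-0.01],0,0.01],
    [[0,0,-0.035],0,0.01],
    [[0,0,-0.07],0,0.01],
    [[0,0,-0.1],0,0.01],
    [[-0.01,-0.008,-0.12],-1,0.01],
    [[-0.03,-0.025,-0.121],-3,0.01],
    [[-0.055,-0.047,-0.121],-5,0.01],
    [[-0.08,-0.068,-0.121],-8,0.01],
    [[-0.105,-0.089,-0.121],-10,0.01],
    [[-0.13,-0.11,-0.121],-13,0.01],
    [[-0.147,-0.124,-0.121],-15,0.01],
    [[-0.156,-0.131,-0.121],-15,0.01],
    [[-0.157,-0.132,-0.121],-15,0.01],
    [[-0.157,-0.132,-0.121],-15,0.01],
    [[-0.157,-0.132,-0.121],-15,0.01]
  ]
}}

```text
time_s: 5.25
position: [0.4876, -0.0149, 0.1414]
tool_rot: [[-0.138, 0.99, 0.0], [0.99, 0.138, 0.0], [0.0, 0.0, -1.0]]
ft_force: [1.0, 0.2, -3.0]
grip_width: 0.0294
gripper_force: 40.0
```

```bash
python3 -c "
from m import *
plan((.4868,-.0152,.0215,8))"
```

```text
now [ 0.4876 -0.0149  0.1414] yaw 7.93 t 5.25 grip 0.0294
(0.4868, -0.0152, 0.0215, 8) -> [-0.0002 -0.0009  0.1199] turn -0.07
```

Emit:
{"api": "drive_tool", "payload": {
  "series": [
    [[0,-0.001,0.03],0,0.01],
    [[0,-0.001,0.065],0,0.01],
    [[0,-0.001,0.095],0,0.01],
    [[0,-0.001,0.11],0,0.01],
    [[0,-0.001,0.116],0,0.01],
    [[0,-0.001,0.119],0,0.01],
    [[0,-0.001,0.12],0,0.01],
    [[0,-0.001,0.121],0,0.01],
    [[0,-0.001,0.121],0,0.01]
  ]
}}

```text
time_s: 6.15
position: [0.4863, -0.0156, 0.0209]
tool_rot: [[-0.138, 0.99, 0.001], [0.99, 0.138, -0.0], [-0.001, 0.001, -1.0]]
ft_force: [-0.0, -0.5, -2.0]
grip_width: 0.0296
gripper_force: 39.9
```

Emit:
{"api": "drive_tool", "payload": {
  "series": [
    [[0,0,0],0,0.035],
    [[0,0,0],0,0.045],
    [[0,0,0],0,0.06],
    [[0,0,0],0,0.07],
    [[0,0,0],0,0.085],
    [[0,0,-0.02],0,0.085],
    [[0,0,-0.05],0,0.085],
    [[0,0,-0.085],0,0.085],
    [[0,0,-0.11],0,0.085],
    [[0.008,0.02,-0.12],1,0.085],
    [[0.02,0.05,-0.12],3,0.085],
    [[0.032,0.085,-0.12],6,0.085],
    [[0.045,0.12,-0.12],8,0.085],
    [[0.055,0.145,-0.12],11,0.085],
    [[0.06,0.157,-0.12],12,0.085],
    [[0.06,0.159,-0.12],12,0.085],
    [[0.06,0.159,-0.12],12,0.085],
    [[0.06,0.159,-0.12],12,0.085]
  ]
}}

```text
time_s: 7.95
position: [0.6345, 0.0653, 0.1404]
tool_rot: [[0.071, 0.997, -0.001], [0.997, -0.071, -0.0], [-0.0, -0.0, -1.0]]
ft_force: [0.4, -0.2, 0.0]
grip_width: 0.0851
gripper_force: 0.0
```

```bash
python3 -c "
from m import *
plan((.636,.0665,.018,-4))
for n in ('top','side'):
  d=shot(n);save(d,n+'1.png')
im=np.hstack([cv2.imread('pics/top1.png'),cv2.imread('pics/side1.png')]);cv2.imwrite('pics/b1.png',cv2.resize(im,(800,300)))"
```

```text
now [0.6345 0.0653 0.1404] yaw -4.09 t 7.95 grip 0.0851
(0.636, 0.0665, 0.018, -4) -> [0.0013 0.0014 0.1224] turn -0.09
```

View pics/b1.png

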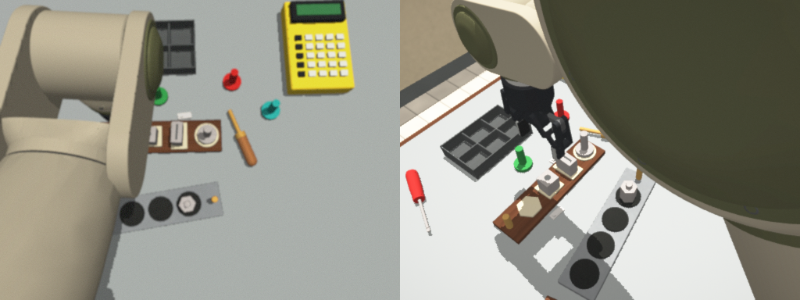

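The left half shows the hex standing on the disc nearest the post (188,203). In the right half the empty hex pad is at (528,207), and the gripper is above the square.

Emit:
{"api": "drive_tool", "payload": {
  "series": [
    [[0.001,0.001,0.03],0,0.085],
    [[0.001,0.001,0.06],0,0.085],
    [[0.001,0.001,0.09],0,0.085],
    [[0.001,0.001,0.11],0,0.085],
    [[0.001,0.001,0.118],0,0.085],
    [[0.001,0.001,0.122],0,0.085],
    [[0.001,0.001,0.122],0,0.06],
    [[0.001,0.001,0.122],0,0.05],
    [[0.001,0.001,0.122],0,0.045],
    [[0.001,0.001,0.122],0,0.04],
    [[0.001,0.001,0.122],0,0.035],
    [[0.001,0.001,0.122],0,0.03],
    [[0.001,0.001,0.122],0,0.01],
    [[0.001,0.001,0.122],0,0.01],
    [[0.001,0.001,0.122],0,0.01],
    [[0.001,0.001,0.122],0,0.01]
  ],
  "newtons": 40
}}

```text
time_s: 9.65
position: [0.6362, 0.0668, 0.0188]
tool_rot: [[0.071, 0.997, 0.0], [0.997, -0.071, -0.0], [-0.0, 0.0, -1.0]]
ft_force: [-2.5, -0.5, 5.8]
grip_width: 0.0339
gripper_force: 41.3
```

```bash
python3 -c "
from m import *
plan((.478,.0459,.14,8))"
```

```text
now [0.6362 0.0668 0.0188] yaw -4.08 t 9.65 grip 0.0339
(0.478, 0.0459, 0.14, 8) -> [-0.0321 -0.1563 -0.1213] turn -12.08
```

Grip width is 33.9 mm as expected. Next, lift and carry.

Emit:
{"api": "drive_tool", "payload": {
  "series": [
    [[0,0,-0.01],0,0.01],
    [[0,0,-0.035],0,0.01],
    [[0,0,-0.07],0,0.01],
    [[0,0,-0.1],0,0.01],
    [[-0.002,-0.01,-0.12],-1,0.01],
    [[-0.007,-0.035,-0.121],-3,0.01],
    [[-0.013,-0.065,-0.121],-5,0.01],
    [[-0.019,-0.095,-0.121],-8,0.01],
    [[-0.025,-0.125,-0.121],-10,0.01],
    [[-0.03,-0.147,-0.121],-12,0.01],
    [[-0.032,-0.155,-0.121],-12,0.01],
    [[-0.032,-0.156,-0.121],-12,0.01],
    [[-0.032,-0.156,-0.121],-12,0.01],
    [[-0.032,-0.156,-0.121],-12,0.01]
  ]
}}

```text
time_s: 11.05
position: [0.4794, 0.0459, 0.1393]
tool_rot: [[-0.137, 0.991, 0.001], [0.991, 0.137, -0.0], [-0.0, 0.001, -1.0]]
ft_force: [0.3, -0.4, -2.5]
grip_width: 0.0335
gripper_force: 40.6
```

```bash
python3 -c "
from m import *
plan((.478,.0459,.019,8))"
```

```text
now [0.4794 0.0459 0.1393] yaw 7.90 t 11.05 grip 0.0335
(0.478, 0.0459, 0.019, 8) -> [ 0.0002 -0.0014  0.1203] turn -0.10
```

Emit:
{"api": "drive_tool", "payload": {
  "series": [
    [[0,-0.001,0.03],0,0.01],
    [[0,-0.001,0.065],0,0.01],
    [[0,-0.001,0.095],0,0.01],
    [[0,-0.001,0.11],0,0.01],
    [[0,-0.001,0.116],0,0.01],
    [[0,-0.001,0.119],0,0.01],
    [[0,-0.001,0.12],0,0.01],
    [[0,-0.001,0.121],0,0.01],
    [[0,-0.001,0.121],0,0.01]
  ]
}}

```text
time_s: 11.95
position: [0.4777, 0.0457, 0.0189]
tool_rot: [[-0.138, 0.99, 0.001], [0.99, 0.138, -0.0], [-0.0, 0.001, -1.0]]
ft_force: [-0.0, 0.0, -2.4]
grip_width: 0.033
gripper_force: 40.4
```

Emit:
{"api": "drive_tool", "payload": {
  "series": [
    [[0,0,0],0,0.04],
    [[0,0,0],0,0.05],
    [[0,0,0],0,0.06],
    [[0,0,0],0,0.07],
    [[0,0,0],0,0.085],
    [[0,0,-0.02],0,0.085],
    [[0,0,-0.05],0,0.085],
    [[0,0,-0.085],0,0.085],
    [[0,0,-0.11],0,0.085],
    [[-0.008,0.02,-0.121],1,0.085],
    [[-0.02,0.05,-0.121],3,0.085],
    [[-0.033,0.085,-0.121],6,0.085],
    [[-0.047,0.12,-0.121],8,0.085],
    [[-0.057,0.14,-0.121],11,0.085],
    [[-0.062,0.152,-0.121],12,0.085],
    [[-0.062,0.153,-0.121],12,0.085],
    [[-0.062,0.153,-0.121],12,0.085],
    [[-0.062,0.153,-0.121],12,0.085]
  ]
}}

```text
time_s: 13.75
position: [0.6367, 0.0058, 0.1394]
tool_rot: [[0.07, 0.998, -0.001], [0.998, -0.07, 0.0], [0.0, -0.001, -1.0]]
ft_force: [0.1, 0.1, -0.5]
grip_width: 0.085
gripper_force: 0.0
```

```bash
python3 -c "
from m import *
plan((.638,.005,.018,-3.7))
d=shot('top'); 
for o in clusters(d,tools(d),60):
  p=d['P'][o]; print(p.mean(0).round(4),len(p))"
```

```text
now [0.6367 0.0058 0.1394] yaw -4.04 t 13.75 grip 0.085
(0.638, 0.005, 0.018, -3.7) -> [-0.0007  0.0014  0.1214] turn -0.34
[ 0.6375 -0.0604  0.0714] 138
[ 0.4877 -0.0146  0.0549] 294
```

Emit:
{"api": "drive_tool", "payload": {
  "series": [
    [[-0.001,0.001,0.03],0,0.085],
    [[-0.001,0.001,0.06],0,0.085],
    [[-0.001,0.001,0.09],0,0.085],
    [[-0.001,0.001,0.11],0,0.085],
    [[-0.001,0.001,0.118],0,0.085],
    [[-0.001,0.001,0.121],0,0.085],
    [[-0.001,0.001,0.121],0,0.065],
    [[-0.001,0.001,0.121],0,0.06],
    [[-0.001,0.001,0.121],0,0.055],
    [[-0.001,0.001,0.121],0,0.05],
    [[-0.001,0.001,0.121],0,0.045],
    [[-0.001,0.001,0.121],0,0.03],
    [[-0.001,0.001,0.121],0,0.02],
    [[-0.001,0.001,0.121],0,0.02],
    [[-0.001,0.001,0.121],0,0.02],
    [[-0.001,0.001,0.121],0,0.02]
  ],
  "newtons": 40
}}

```text
time_s: 15.4
position: [0.6384, 0.0044, 0.019]
tool_rot: [[0.071, 0.997, 0.0], [0.997, -0.071, -0.0], [-0.0, 0.0, -1.0]]
ft_force: [-2.0, -0.4, 5.3]
grip_width: 0.0455
gripper_force: 40.5
```

```bash
python3 -c "
from m import *
plan((.4694,.1072,.14,8))"
```

```text
now [0.6384 0.0044 0.019 ] yaw -4.08 t 15.4 grip 0.0455
(0.4694, 0.1072, 0.14, 8) -> [ 0.0905 -0.1759 -0.1211] turn -12.08
```

Emit:
{"api": "drive_tool", "payload": {
  "series": [
    [[0,0,-0.01],0,0.02],
    [[0,0,-0.035],0,0.02],
    [[0,0,-0.07],0,0.02],
    [[0,0,-0.1],0,0.02],
    [[0.005,-0.01,-0.12],-1,0.02],
    [[0.018,-0.035,-0.121],-3,0.02],
    [[0.033,-0.065,-0.121],-5,0.02],
    [[0.049,-0.095,-0.121],-7,0.02],
    [[0.064,-0.125,-0.121],-9,0.02],
    [[0.08,-0.155,-0.121],-11,0.02],
    [[0.088,-0.172,-0.121],-12,0.02],
    [[0.09,-0.175,-0.121],-12,0.02],
    [[0.09,-0.176,-0.121],-12,0.02],
    [[0.09,-0.176,-0.121],-12,0.02],
    [[0.09,-0.176,-0.121],-12,0.02]
  ]
}}

```text
time_s: 16.9
position: [0.47, 0.1062, 0.1392]
tool_rot: [[-0.137, 0.991, 0.0], [0.991, 0.137, -0.0], [-0.0, 0.0, -1.0]]
ft_force: [-0.3, -0.2, -4.1]
grip_width: 0.0453
gripper_force: 42.2
```

```bash
python3 -c "
from m import *
plan((.4694,.1072,.019,8))"
```

```text
now [0.47   0.1062 0.1392] yaw 7.87 t 16.9 grip 0.0453
(0.4694, 0.1072, 0.019, 8) -> [ 0.0011 -0.0005  0.1202] turn -0.13
```

Emit:
{"api": "drive_tool", "payload": {
  "series": [
    [[0.001,0,0.03],0,0.02],
    [[0.001,0,0.065],0,0.02],
    [[0.001,0,0.095],0,0.02],
    [[0.001,0,0.11],0,0.02],
    [[0.001,0,0.116],0,0.02],
    [[0.001,0,0.119],0,0.02],
    [[0.001,0,0.12],0,0.02],
    [[0.001,0,0.121],0,0.02],
    [[0.001,0,0.121],0,0.02]
  ]
}}

```text
time_s: 17.8
position: [0.4696, 0.1076, 0.019]
tool_rot: [[-0.138, 0.99, 0.002], [0.99, 0.138, -0.0], [-0.0, 0.002, -1.0]]
ft_force: [1.7, -0.4, -1.0]
grip_width: 0.0454
gripper_force: 42.2
```

Emit:
{"api": "drive_tool", "payload": {
  "series": [
    [[0,0,0],0,0.05],
    [[0,0,0],0,0.055],
    [[0,0,0],0,0.065],
    [[0,0,0],0,0.075],
    [[0,0,0],0,0.085],
    [[0,0,-0.02],0,0.085],
    [[0,0,-0.05],0,0.085],
    [[0,0,-0.085],0,0.085],
    [[0,0,-0.11],0,0.085],
    [[-0.015,0.011,-0.121],0,0.085],
    [[-0.04,0.03,-0.13],2,0.085],
    [[-0.07,0.053,-0.135],4,0.085],
    [[-0.1,0.076,-0.135],6,0.085],
    [[-0.13,0.099,-0.135],8,0.085],
    [[-0.16,0.122,-0.135],10,0.085],
    [[-0.182,0.138,-0.135],10,0.085],
    [[-0.189,0.143,-0.135],10,0.085],
    [[-0.189,0.144,-0.135],10,0.085],
    [[-0.189,0.144,-0.135],10,0.085],
    [[-0.189,0.144,-0.135],10,0.085]
  ]
}}

```text
time_s: 19.8
position: [0.6371, -0.0586, 0.1536]
tool_rot: [[0.035, 0.999, -0.0], [0.999, -0.035, 0.0], [0.0, -0.0, -1.0]]
ft_force: [0.2, 0.4, -0.2]
grip_width: 0.0851
gripper_force: 0.0
```

```bash
python3 -c "
from m import *
plan((.6385,-.060,.036,-2))
d=shot('top'); 
for o in clusters(d,tools(d),60):
  p=d['P'][o]; print(p.mean(0).round(4),len(p))"
```

```text
now [ 0.6371 -0.0586  0.1536] yaw -2.01 t 19.8 grip 0.0851
(0.6385, -0.06, 0.036, -2) -> [-0.0014  0.0015  0.1176] turn -0.01
```

Emit:
{"api": "drive_tool", "payload": {
  "series": [
    [[-0.001,0.001,0.03],0,0.085],
    [[-0.001,0.001,0.06],0,0.085],
    [[-0.001,0.001,0.09],0,0.085],
    [[-0.001,0.001,0.108],0,0.085],
    [[-0.001,0.001,0.115],0,0.08],
    [[-0.001,0.001,0.118],0,0.07],
    [[-0.001,0.001,0.118],0,0.06],
    [[-0.001,0.001,0.118],0,0.05],
    [[-0.001,0.001,0.118],0,0.042],
    [[-0.001,0.001,0.118],0,0.036],
    [[-0.001,0.001,0.118],0,0.03],
    [[-0.001,0.001,0.118],0,0.026],
    [[-0.001,0.001,0.118],0,0.022],
    [[-0.001,0.001,0.118],0,0.019],
    [[-0.001,0.001,0.118],0,0.016],
    [[-0.001,0.001,0.118],0,0.01],
    [[-0.001,0.001,0.118],0,0.005],
    [[-0.001,0.001,0.118],0,0.005],
    [[-0.001,0.001,0.118],0,0.005],
    [[-0.001,0.001,0.118],0,0.005]
  ],
  "newtons": 40
}}

```text
time_s: 21.85
position: [0.6386, -0.0607, 0.0354]
tool_rot: [[0.036, 0.999, -0.0], [0.999, -0.036, 0.0], [0.0, -0.0, -1.0]]
ft_force: [-2.8, 0.6, 4.4]
grip_width: 0.0171
gripper_force: 39.0
```

```bash
python3 -c "
from m import *
plan((.4609,.1682,.16,8))"
```

```text
now [ 0.6386 -0.0607  0.0354] yaw -2.08 t 21.85 grip 0.0171
(0.4609, 0.1682, 0.16, 8) -> [ 0.2223 -0.1859 -0.1245] turn -10.08
```

Emit:
{"api": "drive_tool", "payload": {
  "series": [
    [[0,0,-0.01],0,0.005],
    [[0,0,-0.035],0,0.005],
    [[0,0,-0.07],0,0.005],
    [[0,0,-0.1],0,0.005],
    [[0.01,-0.008,-0.12],0,0.005],
    [[0.03,-0.025,-0.124],-1,0.005],
    [[0.055,-0.046,-0.124],-2,0.005],
    [[0.08,-0.067,-0.124],-3,0.005],
    [[0.105,-0.088,-0.124],-4,0.005],
    [[0.13,-0.109,-0.124],-6,0.005],
    [[0.155,-0.13,-0.124],-7,0.005],
    [[0.18,-0.151,-0.124],-8,0.005],
    [[0.202,-0.169,-0.124],-9,0.005],
    [[0.216,-0.181,-0.124],-10,0.005],
    [[0.222,-0.186,-0.124],-10,0.005],
    [[0.222,-0.186,-0.124],-10,0.005],
    [[0.222,-0.186,-0.124],-10,0.005],
    [[0.222,-0.186,-0.124],-10,0.005]
  ]
}}

```text
time_s: 23.65
position: [0.4616, 0.1672, 0.1593]
tool_rot: [[-0.136, 0.991, 0.0], [0.991, 0.136, -0.0], [-0.0, 0.0, -1.0]]
ft_force: [0.3, 0.4, -2.0]
grip_width: 0.017
gripper_force: 39.4
```

```bash
python3 -c "
from m import *
plan((.4609,.1682,.0357,8))"
```

```text
now [0.4616 0.1672 0.1593] yaw 7.84 t 23.65 grip 0.017
(0.4609, 0.1682, 0.0357, 8) -> [ 0.0011 -0.0006  0.1236] turn -0.16
```

Emit:
{"api": "drive_tool", "payload": {
  "series": [
    [[0.001,-0.001,0.03],0,0.005],
    [[0.001,-0.001,0.065],0,0.005],
    [[0.001,-0.001,0.095],0,0.005],
    [[0.001,-0.001,0.112],0,0.005],
    [[0.001,-0.001,0.119],0,0.005],
    [[0.001,-0.001,0.122],0,0.005],
    [[0.001,-0.001,0.123],0,0.005],
    [[0.001,-0.001,0.124],0,0.005],
    [[0.001,-0.001,0.124],0,0.005]
  ]
}}

```text
time_s: 24.55
position: [0.4601, 0.1688, 0.0359]
tool_rot: [[-0.138, 0.99, 0.001], [0.99, 0.138, 0.0], [-0.0, 0.001, -1.0]]
ft_force: [0.4, -0.2, -2.3]
grip_width: 0.0171
gripper_force: 39.4
```

Emit:
{"api": "drive_tool", "payload": {
  "series": [
    [[0,0,0.001],0,0.005],
    [[0,0,0.001],0,0.005],
    [[0,0,0.001],0,0.018],
    [[0,0,0.001],0,0.022],
    [[0,0,0.001],0,0.03],
    [[0,0,0.001],0,0.04],
    [[0,0,0.001],0,0.06],
    [[0,0,0.001],0,0.06],
    [[0,0,-0.02],0,0.06],
    [[0,0,-0.055],0,0.06],
    [[0,0,-0.09],0,0.06],
    [[0,0,-0.125],0,0.06],
    [[0,0,-0.16],0,0.06],
    [[-0.03,0,-0.18],0,0.06],
    [[-0.07,0,-0.18],0,0.06],
    [[-0.11,0,-0.18],0,0.06],
    [[-0.15,-0.01,-0.18],0,0.06],
    [[-0.19,-0.02,-0.18],0,0.06],
    [[-0.23,-0.03,-0.18],0,0.06],
    [[-0.27,-0.04,-0.18],0,0.06]
  ]
}}

```text
time_s: 26.55
position: [0.4568, -0.1058, 0.2153]
tool_rot: [[-0.138, 0.99, 0.0], [0.99, 0.138, 0.0], [0.0, 0.0, -1.0]]
ft_force: [0.1, 0.1, -0.6]
grip_width: 0.0599
gripper_force: 0.0
```

Emit:
{"api": "drive_tool", "payload": {
  "series": [
    [[-0.04,-0.01,0],0,0.06],
    [[-0.08,-0.02,0],0,0.06],
    [[-0.12,-0.03,0],0,0.06],
    [[-0.16,-0.04,0],0,0.06],
    [[-0.2,-0.05,0],0,0.06],
    [[-0.24,-0.06,0],0,0.06],
    [[-0.28,-0.07,0],0,0.06],
    [[-0.32,-0.08,0],0,0.06],
    [[-0.34,-0.09,0],0,0.06],
    [[-0.34,-0.09,0],0,0.06],
    [[-0.34,-0.09,0],0,0.06],
    [[-0.34,-0.09,0],0,0.06]
  ]
}}

```text
time_s: 27.75
position: [0.4154, -0.4523, 0.2154]
tool_rot: [[-0.139, 0.99, -0.0], [0.99, 0.139, 0.0], [0.0, 0.0, -1.0]]
ft_force: [-0.6, -0.1, 0.2]
grip_width: 0.0603
gripper_force: 0.0
```

```bash
python3 - <<'E'
from m import *
plan()
D=np.array
for n,disc in (("top",[(.4878,-.0167),(.4791,.0444),(.4705,.1056),(.462,.1667)]),("side",[(.4857,-.0137),(.4769,.0473),(.4683,.1087),(.4597,.1696)])):
    d=shot(n); P=d["P"]; hsv=cv2.cvtColor(d["img"],cv2.COLOR_RGB2HSV)
    for c,zt in zip(disc,(.052,.052,.056,.076)):
        m=(abs(P[...,2]-zt)<.0035)&(hsv[...,1]<60)&(np.hypot(P[...,0]-c[0],P[...,1]-c[1])<.032)
        if m.sum()<8: print(n,"none");continue
        p,r=blob(d,m); e=D(r[0])-1000*D(c); print(n,len(p),np.round(r[0],1),"err",e.round(1),np.round(r[1],1))
    if n=="top": save(d,"fin.png",(90,130,310,330),3.5)
    else: save(d,"fins.png",(90,130,400,384),2.3)
E
```

```text
now [ 0.4154 -0.4523  0.2154] yaw 7.97 t 27.75 grip 0.0603
top 246 [488.2 -14.3] err [0.4 2.4] [31.9 30. ]
top 460 [480.2  45.1] err [1.1 0.7] [33.9 34.5]
top 461 [472.  107.3] err [1.5 1.7] [45.7 24.3]
top 116 [462.4 168.5] err [0.4 1.8] [17.3 16.3]
side 217 [486.6 -14.6] err [ 0.9 -0.9] [30.  32.9]
side 460 [477.7  45.8] err [ 0.8 -1.5] [34.1 35.3]
side 524 [469.8 108.1] err [ 1.5 -0.6] [45.7 25. ]
side 152 [460.2 169.5] err [ 0.5 -0.1] [16.8 16.9]
```

View pics/fin.png

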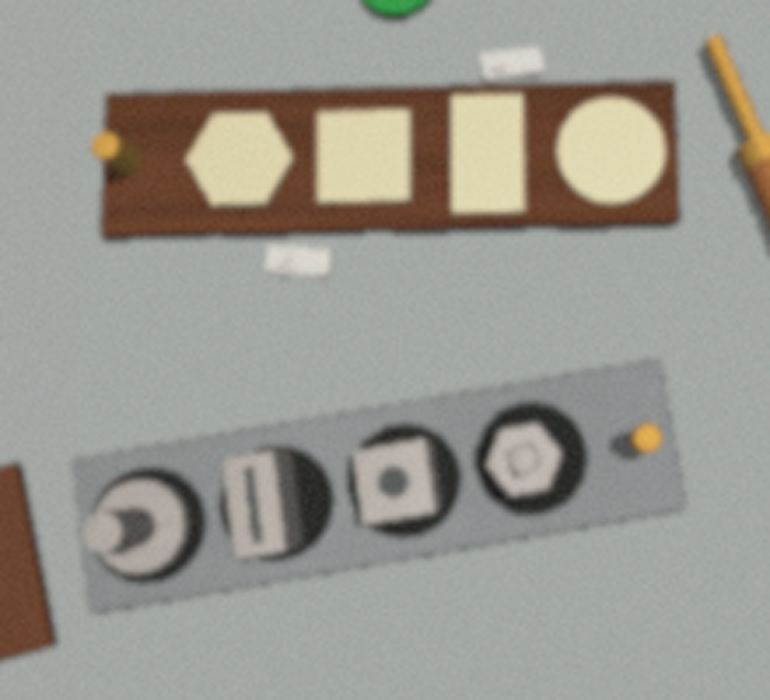

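View pics/fins.png

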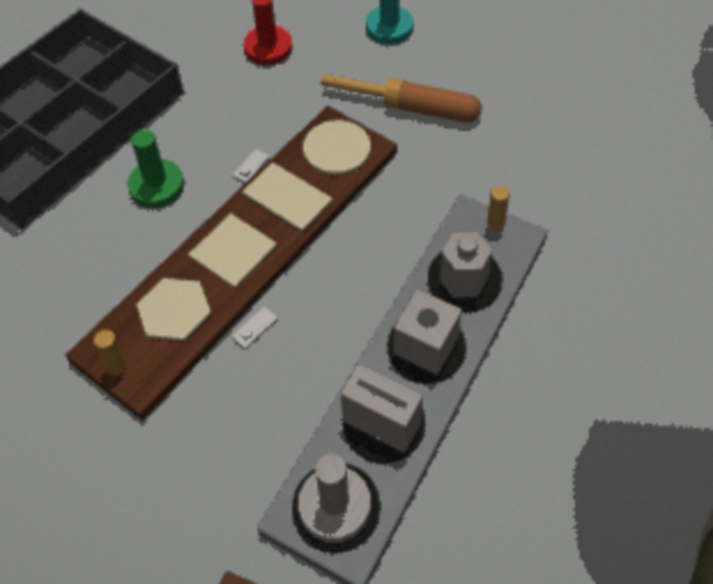

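All four tools stand upright and within about 2.5 mm of their disc centres. From the post the order is hex (525,460), square (395,480), oblong (255,503), round (140,527), the same as the pads. The gripper is clear of everything.

```bash
python3 -c "
from rig import env
print(env.close_job())"
```

```text
the job is handed in; nothing more can be done
None
```

I moved all four tools to the press rail, upright and centred within about 2.5 mm, in the order hex, square, oblong, round from the post, and handed the job in at about 28 s; no verdict came back.

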